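# Roll the cap strips home on a 96-well plate

### The arm

A 6-joint arm with a two-finger parallel gripper is mounted at the origin on the work surface. World frame = base frame: x ahead of the robot, y to its left, z up, the work surface at z = 0. Lengths are in m, angles in rad, forces in N, time in s.
With the tool pointing down it reaches from about 0.375 to 0.975 m from the base axis. Payload 3.8 kg.
Tool frame: the origin (TCP) lies midway between the tips of the shut fingers; the grasp point (between the pads) lies 19 mm behind it; z points along the fingers, x is the direction in which the jaws open and shut, and the axes are right-handed (so a half turn about z gives the same grasp; the last joint's range is limited). The gripper opens to 88 mm and grips with 3 to 60 N. Pads are 18 mm wide; open, the fingers measure 123 mm over their backs; the gripper's body (75 mm by 187 mm) begins 45 mm behind the grasp point.
Start: joints at [1.159, 0.264, 1.604, -0, 1.274, -0.037], TCP at [0.247, 0.628, 0.239] pointing down, gripper open.
Joint ranges: [-2.63, 2.63], [-0.94, 2.18], [0.31, 2.57], [-1.31, 4.45], [0, 2.66], [-2.55, 2.55]. Speed limits (rad/s): [2.57, 2.57, 3.14, 3.14, 3.14, 3.14].

### API

Orientations are given as a 3x3 rotation matrix whose columns are the frame's x, y, z axes.
In Python, from bench import robot, capture, get_calibration, close_job gives the robot as it stands. The module is installed in compiled form; this text tells all that it offers.
- The arm moves only by the shell command python3 -m creep 'ROWS' [FORCE]. ROWS is JSON, a list of rows, each an object of numbers: "dx", "dy", "dz": the shift along the world's x, y, z in cm; "turn": the turn about the world's z in degrees; "grip": the gripper's target within -1 to 1 (shut at 1, half-way at 0, fully open at -1). In form: [{"dx": .., "dy": .., "dz": .., "turn": .., "grip": ..}, ...]. A call has 1 to 10 rows; each row is the pose to reach, as a shift and turn from the pose commanded when the call began; what a row does not reach only later rows make up. A row lasts 1/8 s, in which the tool goes at most 62.5 mm and 10.7 degrees, less where a joint would pass 70% of its speed; a pose out of reach is approached as far as the arm can. A call with a gripper value outside its range is refused whole. The fingers move at their own pace and stop on an object; FORCE is the grip in N (left out, the last holds). Time passes only in rows, so rows that repeat a pose let the fingers close. It gives the time, the measured TCP pose, the force and the opening at its end, in the units of the state.
- robot.read_state(): the state, without advancing time (a new reading comes with each control period).
- capture(name): name is "side" or "top" or "wrist"; returns the picture (480x640x3 uint8, red, green, blue); there is no depth.
- get_calibration(name): a dict with "mtx" (3x3 intrinsics, pixels), "extrinsics" (4x4, takes a point from camera to world coordinates); the wrist camera has in their place "mount" (4x4, takes a point from camera to tool coordinates, whose origin is the TCP and whose axes are the tool frame's). Camera axes: x right, y down, z forward; pixel columns grow to the right and rows downward; lengths in m; the calibration is good to about 2 mm. A picture is of the moment at which its call begins: read the wrist's pose just before it. get_calibration takes no time and is no camera call.
- close_job(): hands the job in, once; it reports no verdict.
The state is a dict: "clock": time; "joints": joint angles; "joint_vel": joint speeds; "tau": joint torques, N m; "ee_pos": TCP position; "eef_rot": TCP orientation; "ft_force": force on the tool from outside, world axes, zero at the start; "ft_torque": the same for the moment, N m; "grip_width": finger opening in m.
Only numpy, scipy, OpenCV 4.12 (cv2) and the standard library are available. Lean on these libraries where they do the work, as an engineer would, in place of code of your own. Each camera call takes 0.05 s, during which the arm holds its last target. There are 200 camera calls.

### The job

Take the hand roller from its stand and roll it across the row of cap strips on the 96-well plate, in one pass from the orange strip to the far end without lifting, pressing down steadily with about 15 N (never above 35 N, the plate cracks), so that all twelve strips are fully home. Touch the plate and strips only with the roller; then put the roller gently back on its stand as it was, let go, and leave everything else where it is.

Things in the scene. Friction and masses are not known exactly. Their poses are not given: they have to be found in the camera images.
- plate: Fixed, level holder (black base 150 x 110 x 12 mm on adjustable feet: its height varies, read it) with a white 96-well plate 128 x 86 mm, deck 43 to 55 mm above the origin (shims under it), carrying 12 push-down cap strips. Origin: centre of the base's underside; x runs along the row from the orange first strip (-x) to the last (+x), y along a strip, z up. The plate cracks above 35 N; about 15 N is right.
- first_strip (a point): On the plate, middle of the orange first strip, x = -49.5 mm, z = 50 mm: its top when home if no shim is fitted; shims lift the whole plate 0 to 12 mm more (unmeasured, level: feel for it). Strips are 8.5 (x) x 78 (y) x 6 mm, pitch 9 mm. Fully up it is 4 mm higher. It moves straight down only, needs about 5 N to go (the wheel bears on two or three strips at once), stays where left and ends on a hard stop.
- last_strip (a point): On the plate, middle of the last strip (x = +49.5 mm, farthest from the orange one), also at z = 50 mm, shims not counted
- roller: Hand roller, about 0.28 kg. Origin: lowest line of the wheel, at its middle; z up, y along the axle, so it rolls along x (either way). Free-turning black rubber wheel 36 mm diameter, 84 mm long, axle at z = 18 mm, between two cheeks reaching down to z = 8 mm; above it an aluminium crossbar 32 (x) x 144 (y) mm, z = 42 to 52 mm; on that an upright black handle with orange end.
- roller_grip (a point): Middle of the roller's handle, 82 mm above the wheel's lowest line. The handle is 24 mm (roller x) by 32 mm (roller y), from 52 to 107 mm above the wheel's lowest line: grip from above, across the 24 mm
- wheel (a joint): turn of the roller's wheel about its axle, rad, either sign; 0 at the start
- stand: Fixed roller stand, origin at the centre of its underside, z up. Base 70 x 160 x 12 mm; two aluminium posts 50 (x) x 19 mm (y) at y = +-64.5 mm, flat tops 60 mm above the origin. The roller hangs in it: crossbar ends on the posts, axle along the stand's y, wheel clear of the base, roller origin 18 mm above the stand's; the cheeks have 6 mm of play each way in y.
- bottle: clear glass bottle with orange cap, 66 mm diameter, 130 mm tall, origin at its underside; a bystander
- jar: small amber jar with orange cap, 54 mm diameter, 75 mm tall, origin at its underside; a bystander
- samplebox: white divided sample box 130 x 130 x 50 mm, origin at its underside; a bystander
- tuberack: blue tube rack 90 x 130 x 28 mm, origin at its underside; a bystander
- strip1 (a joint): cap strip 1 of 12 (the orange first strip): 0 = fully up, 0.004 = fully home (m, pushed down)
- strip2 (a joint): cap strip 2 of 12 (counted from the orange one): 0 = fully up, 0.004 = fully home (m, pushed down)
- strip3 (a joint): cap strip 3 of 12 (counted from the orange one): 0 = fully up, 0.004 = fully home (m, pushed down)
- strip4 (a joint): cap strip 4 of 12 (counted from the orange one): 0 = fully up, 0.004 = fully home (m, pushed down)
- strip5 (a joint): cap strip 5 of 12 (counted from the orange one): 0 = fully up, 0.004 = fully home (m, pushed down)
- strip6 (a joint): cap strip 6 of 12 (counted from the orange one): 0 = fully up, 0.004 = fully home (m, pushed down)
- strip7 (a joint): cap strip 7 of 12 (counted from the orange one): 0 = fully up, 0.004 = fully home (m, pushed down)
- strip8 (a joint): cap strip 8 of 12 (counted from the orange one): 0 = fully up, 0.004 = fully home (m, pushed down)
- strip9 (a joint): cap strip 9 of 12 (counted from the orange one): 0 = fully up, 0.004 = fully home (m, pushed down)
- strip10 (a joint): cap strip 10 of 12 (counted from the orange one): 0 = fully up, 0.004 = fully home (m, pushed down)
- strip11 (a joint): cap strip 11 of 12 (counted from the orange one): 0 = fully up, 0.004 = fully home (m, pushed down)
- strip12 (a joint): cap strip 12 of 12 (counted from the orange one): 0 = fully up, 0.004 = fully home (m, pushed down)
Mind the look-alikes: they are no part of the job. What is shaped like the roller but red is not meant.

How it is judged:
By the outcome, as a careful person would: the job done as asked, in the order asked, and still so for the second after the job is handed in, with the robot touching nothing.
It also fails if it takes over 72 s, if anything falls off the work surface, if the arm or the gripper's body presses on something with over 40 N, if the wrist force passes 120 N, or if a joint passes its speed limit or range.

## Working session

There is one attempt and no reset: what is moved stays moved. The work goes in short steps, Python scripts to look and compute and a shell command to move; the robot and the scene stay as the last step left them, time stands still between calls to the robot, and variables do not carry over. Pictures are saved under pics/ and viewed, about 8 in all and at most 12, crops included, and the job is handed in when it is done.

```bash
mkdir -p pics; python3 - <<'E'
from bench import robot,capture,get_calibration
import cv2,numpy as np
for n in("side","top"):
    cv2.imwrite(f"pics/{n}0.png",capture(n)[...,::-1]); c=get_calibration(n); print(n,np.round(c["mtx"],1).tolist(),np.round(c["extrinsics"],3).tolist())
print(np.round(get_calibration("wrist")["mount"],3).tolist())
s=robot.read_state();print(s)
E
```

```text
side [[514.1, 0.0, 322.1], [0.0, 514.1, 236.1], [0.0, 0.0, 1.0]] [[0.978, -0.137, 0.157, 0.378], [-0.208, -0.667, 0.716, -0.938], [0.007, -0.733, -0.681, 0.966], [0.0, 0.0, 0.0, 1.0]]
top [[499.6, 0.0, 318.2], [0.0, 499.6, 252.9], [0.0, 0.0, 1.0]] [[-0.022, -0.998, 0.061, 0.507], [-1.0, 0.022, -0.008, -0.001], [0.006, -0.061, -0.998, 1.537], [0.0, 0.0, 0.0, 1.0]]
[[1.0, 0.0, -0.0, 0.0], [-0.0, 0.965, 0.261, -0.067], [0.0, -0.261, 0.965, -0.146], [0.0, 0.0, 0.0, 1.0]]
{'clock': 0.1, 'joints': array([ 1.15907999e+00,  2.64674203e-01,  1.60519000e+00, -2.04134759e-05,
        1.27375613e+00, -3.68520138e-02]), 'joint_vel': array([-5.89504579e-04, -7.02829031e-04, -4.73178242e-03, -1.08918254e-03,
        1.24241924e-05,  1.49031060e-04]), 'tau': array([ 5.96795326e-04, -5.03618717e+01, -3.58071971e+01,  7.28527363e-02,
        2.33195844e-02, -5.30182763e-05]), 'ee_pos': array([0.24687059, 0.6275489 , 0.23754059]), 'eef_rot': array([[ 3.66139890e-01,  9.30559483e-01, -7.93556908e-04],
       [ 9.30557613e-01, -3.66140746e-01, -1.86605483e-03],
       [-2.02702854e-03, -5.52133113e-05, -9.99997944e-01]]), 'ft_force': array([-0.13382007,  0.35425234, -0.17943681]), 'ft_torque': array([ 0.02141029, -0.04967887,  0.05458988]), 'grip_width': 0.08804551341295754}
```

View pics/side0.png

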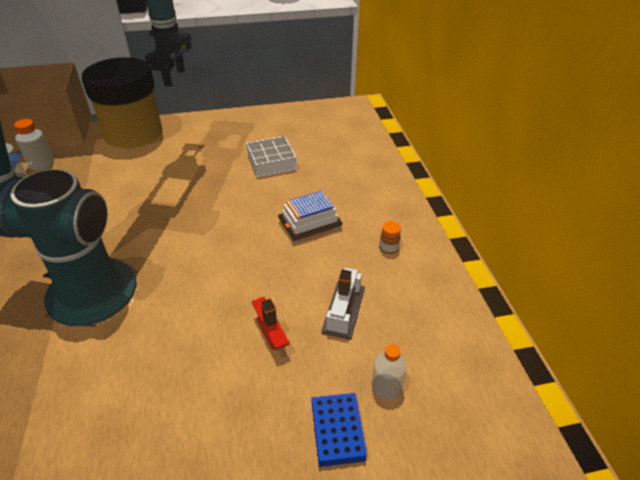

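View pics/top0.png

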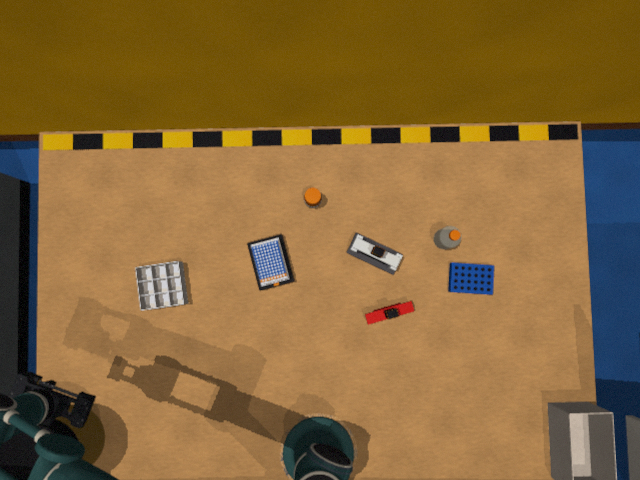

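Side view: the roller on its stand is at about (345,300), the plate at (311,213), the red decoy at (270,322). Top view: roller at (376,253), red decoy at (390,312), plate at (270,262) with its orange strip at the lower end (273,282). Only two things look like the roller, the silver one at top (376,253) and the red one at (390,312). I choose the silver one on the stand. Next: a close crop and measurements.

```bash
cat > h.py <<'E'
import numpy as np
from bench import get_calibration
def ray(n,uv,z):
    c=get_calibration(n);E=np.array(c["extrinsics"]);d=E[:3,:3]@np.linalg.solve(c["mtx"],[uv[0],uv[1],1.]);o=E[:3,3]
    return o+d*(z-o[2])/d[2]
E
python3 - <<'E'
from h import *
import cv2
im=cv2.imread("pics/top0.png"); hsv=cv2.cvtColor(im,cv2.COLOR_BGR2HSV);H,S,V=cv2.split(hsv)
def show(name,m,win,z):
    x0,y0,x1,y1=win; k=np.zeros_like(H);k[y0:y1,x0:x1]=m[y0:y1,x0:x1].astype(np.uint8)*255
    cs,_=cv2.findContours(k,cv2.RETR_EXTERNAL,cv2.CHAIN_APPROX_NONE)
    for c in cs:
        if cv2.contourArea(c)<15: continue
        b=cv2.boxPoints(cv2.minAreaRect(c)); P=np.array([ray("top",p,z)[:2] for p in b])
        e=[P[1]-P[0],P[2]-P[1]];print(name,b.mean(0).round(1),"c",P.mean(0).round(4),[(np.linalg.norm(q).round(4),np.degrees(np.arctan2(q[1],q[0])).round(1)) for q in e])
pw=(235,225,305,300);rw=(340,225,410,280)
show("base",(V<70),pw,.02)
show("notwood",~((H>8)&(H<25)&(S>60)&(V>90)),pw,.02)
show("orange",(H<18)&(S>165)&(V>150),pw,.055)
show("blue",(H>95)&(H<130)&(S>60)&(V>90),pw,.055)
show("bar",(S<50)&(V>120),rw,.07)
show("dark",(V<60),rw,.125)
show("stand",~((H>8)&(H<25)&(S>60)&(V>90)),rw,.012)
a=cv2.resize(im[225:300,235:415],None,fx=4.4,fy=4.4,interpolation=cv2.INTER_CUBIC)
s=cv2.imread("pics/side0.png");b=cv2.resize(s[180:345,240:405],None,fx=1.5,fy=1.5,interpolation=cv2.INTER_CUBIC)
o=np.zeros((a.shape[0]+b.shape[0],a.shape[1],3),np.uint8);o[:a.shape[0]]=a;o[a.shape[0]:,:b.shape[1]]=b
cv2.imwrite("pics/crop1.png",o)
E
```

```text
base [270.5 261.9] c [0.5763 0.1332] [(np.float64(0.1094), np.float64(-76.4)), (np.float64(0.1488), np.float64(-166.4))]
notwood [270.6 261.9] c [0.5763 0.133 ] [(np.float64(0.1116), np.float64(-76.3)), (np.float64(0.1498), np.float64(-166.3))]
blue [268.  259.5] c [0.5818 0.1374] [(np.float64(0.0822), np.float64(-76.2)), (np.float64(0.0976), np.float64(-166.1))]
bar [376.1 252.1] c [ 0.5959 -0.1823] [(np.float64(0.0505), np.float64(-26.8)), (np.float64(0.1474), np.float64(-116.8))]
dark [371.5 257.5] c [ 0.5774 -0.1619] [(np.float64(0.0049), np.float64(-25.4)), (np.float64(0.0898), np.float64(-115.3))]
dark [377.3 251.6] c [ 0.5939 -0.1788] [(np.float64(0.0251), np.float64(-12.9)), (np.float64(0.0311), np.float64(-102.6))]
stand [374.5 253.3] c [ 0.5959 -0.1843] [(np.float64(0.068), np.float64(-26.8)), (np.float64(0.1607), np.float64(-116.7))]
```

View pics/crop1.png

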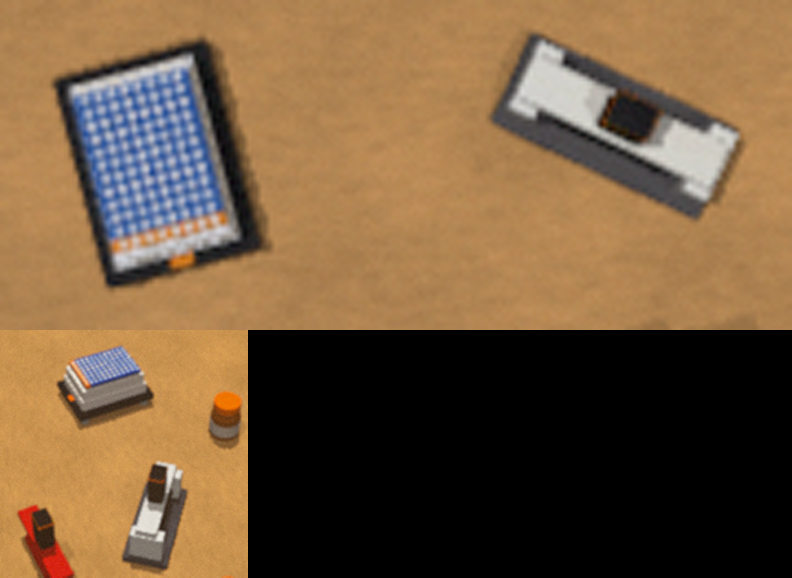

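The crop confirms it. Silver roller: crossbar at crop (620,120), centred on the grey-based stand. Plate: orange strip at crop (170,232), the end nearer the robot, so the row runs at about +13.7° in world. The red one is a separate item lying lower in the side view. I'll take a wrist look at the plate on the way to the roller.

```bash
python3 -m creep '[{"dx":33,"dy":-49.5,"turn":-54.8,"grip":-1},{"dx":33,"dy":-49.5,"turn":-54.8,"grip":-1},{"dx":33,"dy":-49.5,"turn":-54.8,"grip":-1},{"dx":33,"dy":-49.5,"turn":-54.8,"grip":-1},{"dx":33,"dy":-49.5,"turn":-54.8,"grip":-1},{"dx":33,"dy":-49.5,"turn":-54.8,"grip":-1},{"dx":33,"dy":-49.5,"turn":-54.8,"grip":-1},{"dx":33,"dy":-49.5,"turn":-54.8,"grip":-1},{"dx":33,"dy":-49.5,"turn":-54.8,"grip":-1},{"dx":33,"dy":-49.5,"turn":-54.8,"grip":-1}]'
python3 -m creep '[{"dx":0},{"dx":0},{"dx":0}]'
python3 - <<'E'
from bench import *
import cv2,pickle
s=robot.read_state();cv2.imwrite("pics/w1.png",capture("wrist")[...,::-1]);pickle.dump(s,open("w1.pkl","wb"));print(get_calibration("wrist")["mtx"])
E
```

```text
[[344.03373866   0.         327.01220773]
 [  0.         344.03373866 237.03588224]
 [  0.           0.           1.        ]]invalid input
invalid input
```

View pics/w1.png

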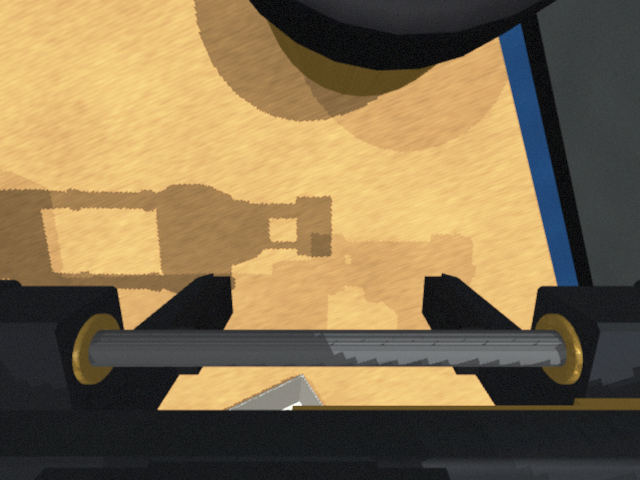

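That picture shows only the start pose (gripper and shadow), since the rows were refused; probably every key is required.

```bash
python3 -m creep '[{"dx":33,"dy":-49.5,"dz":0,"turn":-54.8,"grip":-1},{"dx":33,"dy":-49.5,"dz":0,"turn":-54.8,"grip":-1},{"dx":33,"dy":-49.5,"dz":0,"turn":-54.8,"grip":-1},{"dx":33,"dy":-49.5,"dz":0,"turn":-54.8,"grip":-1},{"dx":33,"dy":-49.5,"dz":0,"turn":-54.8,"grip":-1},{"dx":33,"dy":-49.5,"dz":0,"turn":-54.8,"grip":-1},{"dx":33,"dy":-49.5,"dz":0,"turn":-54.8,"grip":-1},{"dx":33,"dy":-49.5,"dz":0,"turn":-54.8,"grip":-1},{"dx":33,"dy":-49.5,"dz":0,"turn":-54.8,"grip":-1},{"dx":33,"dy":-49.5,"dz":0,"turn":-54.8,"grip":-1}]'
python3 -m creep '[{"dx":0,"dy":0,"dz":0,"turn":0,"grip":-1},{"dx":0,"dy":0,"dz":0,"turn":0,"grip":-1},{"dx":0,"dy":0,"dz":0,"turn":0,"grip":-1}]'
python3 - <<'E'
from bench import *
import cv2,pickle
s=robot.read_state();cv2.imwrite("pics/w1b.png",capture("wrist")[...,::-1]);pickle.dump(s,open("w1.pkl","wb"))
E
```

```text
clock: 1.4
ee_pos: [0.5783, 0.1302, 0.2384]
eef_rot: [[0.972, 0.235, -0.0], [0.235, -0.972, -0.001], [-0.0, 0.001, -1.0]]
ft_force: [0.5, 0.6, -0.5]
grip_width: 0.0881
clock: 1.78
ee_pos: [0.5764, 0.1344, 0.2386]
eef_rot: [[0.971, 0.239, -0.0], [0.239, -0.971, 0.0], [-0.0, -0.0, -1.0]]
ft_force: [-0.4, 0.5, 0.1]
grip_width: 0.088
```

View pics/w1b.png

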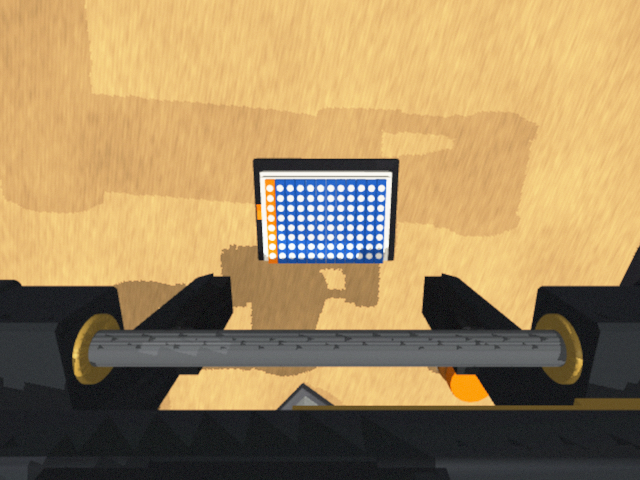

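The wrist view shows the plate directly below: orange strip at columns 265–277, blue strips to column 387, rows 178–264. Next: measure centre, heading and height from it.

```bash
cat >> h.py <<'E'
def wray(s,uv,z):
    c=get_calibration("wrist");M=np.array(c["mount"]);R=np.array(s["eef_rot"])
    d=R@M[:3,:3]@np.linalg.solve(c["mtx"],[uv[0],uv[1],1.]);o=R@M[:3,3]+s["ee_pos"]
    return o+d*(z-o[2])/d[2]
E
python3 - <<'E'
from h import *
import cv2,pickle
s=pickle.load(open("w1.pkl","rb"));im=cv2.imread("pics/w1b.png");H,S,V=cv2.split(cv2.cvtColor(im,cv2.COLOR_BGR2HSV))
def rect(m,win):
    x0,y0,x1,y1=win;k=np.zeros_like(H);k[y0:y1,x0:x1]=m[y0:y1,x0:x1].astype(np.uint8)*255
    k=cv2.morphologyEx(k,cv2.MORPH_CLOSE,np.ones((9,9),np.uint8));c=max(cv2.findContours(k,0,1)[0],key=cv2.contourArea);return c[:,0,:]
blue=rect((H>100)&(H<128)&(S>100),(262,172,395,268));print("blue px",blue.min(0),blue.max(0))
orr=rect((H<20)&(S>200)&(V>180),(263,172,285,268));print("or px",orr.min(0),orr.max(0))
base=rect((V<60),(245,150,405,258));print("base",base.min(0),base.max(0))
x0,x1=orr[:,0].min(),blue[:,0].max()+1;y0=blue[:,1].min();y1=blue[:,1].max()+1;ym=(y0+y1)/2
ax=np.array([np.cos(np.radians(13.7)),np.sin(np.radians(13.7))])
for z in(.045,.05,.055,.06,.065,.07):
    a,b=wray(s,(x0,ym),z),wray(s,(x1,ym),z);p,q=wray(s,((x0+x1)/2,y0),z),wray(s,((x0+x1)/2,y1),z)
    print(z,"len",np.linalg.norm(a-b).round(4),"wid",np.linalg.norm(p-q).round(4),"mid",((a+b)/2)[:2].round(4),((p+q)/2)[:2].round(4), np.degrees(np.arctan2(*(b-a)[1::-1])).round(1))
# base top edges: level z search
for z in(.012,.02,.03):
    yy=base[:,1].min();a=wray(s,(base[:,0].min(),yy+2),z);b=wray(s,(base[:,0].max()+1,yy+2),z);print("base",z,np.linalg.norm(a-b).round(4),((a+b)/2)[:2].round(4))
# two-view: blue-block centroid in top image vs wrist
t=cv2.imread("pics/top0.png");h,sa,v=cv2.split(cv2.cvtColor(t,cv2.COLOR_BGR2HSV));k=((h>95)&(h<130)&(sa>60)&(v>90));k[:225]=0;k[300:]=0;k[:,:235]=0;k[:,305:]=0
k=cv2.morphologyEx(k.astype(np.uint8),cv2.MORPH_CLOSE,np.ones((3,3),np.uint8));c=cv2.minAreaRect(np.argwhere(k)[:,::-1].astype(np.float32))[0]
cb=((blue[:,0].min()+blue[:,0].max())/2+.5,ym)
for z in(.045,.055,.065,.075):print("2v",z,ray("top",c,z)[:2].round(4),wray(s,cb,z)[:2].round(4))
E
```

```text
blue px [275 179] [385 262]
or px [266 180] [276 262]
base [254 159] [398 257]
0.045 len 0.1212 wid 0.0869 mid [0.5775 0.1265] [0.5778 0.1251] 13.8
0.05 len 0.1194 wid 0.0856 mid [0.5772 0.1276] [0.5776 0.1262] 13.8
0.055 len 0.1176 wid 0.0843 mid [0.577  0.1287] [0.5773 0.1273] 13.8
0.06 len 0.1158 wid 0.083 mid [0.5767 0.1297] [0.5771 0.1284] 13.8
0.065 len 0.114 wid 0.0817 mid [0.5765 0.1308] [0.5768 0.1295] 13.8
0.07 len 0.1123 wid 0.0805 mid [0.5762 0.1319] [0.5765 0.1306] 13.8
base 0.012 0.1535 [0.5642 0.1826]
base 0.02 0.1502 [0.5641 0.183 ]
base 0.03 0.1461 [0.564  0.1835]
2v 0.045 [0.5822 0.1384] [0.5819 0.1276]
2v 0.055 [0.5817 0.1374] [0.5813 0.1297]
2v 0.065 [0.5812 0.1365] [0.5806 0.1318]
2v 0.075 [0.5807 0.1356] [0.58   0.1339]
```

At the given strip size the tops come out near z≈0.08, with centre ≈(0.576,0.1335) and heading 13.75°, which agrees with the base centre. Now over to the roller.

```bash
python3 -m creep '[{"dx":1.9,"dy":-31.6,"dz":0,"turn":-40.6,"grip":-1},{"dx":1.9,"dy":-31.6,"dz":0,"turn":-40.6,"grip":-1},{"dx":1.9,"dy":-31.6,"dz":0,"turn":-40.6,"grip":-1},{"dx":1.9,"dy":-31.6,"dz":0,"turn":-40.6,"grip":-1},{"dx":1.9,"dy":-31.6,"dz":0,"turn":-40.6,"grip":-1},{"dx":1.9,"dy":-31.6,"dz":0,"turn":-40.6,"grip":-1},{"dx":1.9,"dy":-31.6,"dz":0,"turn":-40.6,"grip":-1},{"dx":1.9,"dy":-31.6,"dz":0,"turn":-40.6,"grip":-1},{"dx":1.9,"dy":-31.6,"dz":0,"turn":-40.6,"grip":-1}]'
python3 - <<'E'
from bench import *
import cv2,pickle
s=robot.read_state();cv2.imwrite("pics/w2.png",capture("wrist")[...,::-1]);pickle.dump(s,open("w2.pkl","wb"))
E
```

```text
clock: 2.95
ee_pos: [0.5963, -0.1811, 0.2388]
eef_rot: [[0.893, -0.45, 0.0], [-0.45, -0.893, 0.0], [-0.0, -0.0, -1.0]]
ft_force: [0.0, -0.1, 0.1]
grip_width: 0.0882
```

View pics/w2.png

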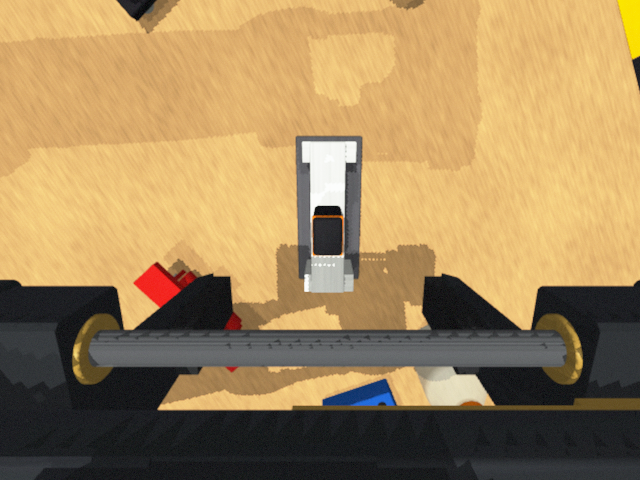

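The handle top (orange-rimmed) is at columns 313–344, rows 215–257, square to the jaws; post tops show at rows 142 and 275.

```bash
python3 - <<'E'
from h import *
import pickle
s=pickle.load(open("w2.pkl","rb"))
for n,uv,z in(("handletop",(328.7,236),.125),("farpost L",(303,141),.06),("farpost R",(357,141),.06),("stand TL",(297,137),.012),("stand TR",(362,137),.012),("nearpostL",(304.5,291),.06),("nearpostR",(354,291),.06)):
    p=wray(s,uv,z);print(n,p.round(4),"tool",(s["eef_rot"].T@(p-s["ee_pos"])).round(4))
E
```

```text
handletop [ 0.5965 -0.1837  0.125 ] tool [0.0014 0.0022 0.1138]
farpost L [ 0.6083 -0.1089  0.06  ] tool [-0.0218 -0.0698  0.1788]
farpost R [ 0.6521 -0.131   0.06  ] tool [ 0.0274 -0.0699  0.1788]
stand TL [ 0.6019 -0.1007  0.012 ] tool [-0.0311 -0.0743  0.2268]
stand TR [ 0.6623 -0.1311  0.012 ] tool [ 0.0365 -0.0743  0.2268]
nearpostL [ 0.5409 -0.2401  0.06  ] tool [-0.0228  0.0777  0.1788]
nearpostR [ 0.5861 -0.2629  0.06  ] tool [0.0277 0.0777 0.1788]
```

```bash
python3 -m creep '[{"dx":0.05,"dy":-0.3,"dz":-4,"turn":0,"grip":-1},{"dx":0.05,"dy":-0.3,"dz":-8,"turn":0,"grip":-1},{"dx":0.05,"dy":-0.3,"dz":-11,"turn":0,"grip":-1},{"dx":0.05,"dy":-0.3,"dz":-14,"turn":0,"grip":-1},{"dx":0.05,"dy":-0.3,"dz":-15.2,"turn":0,"grip":-1},{"dx":0.05,"dy":-0.3,"dz":-15.8,"turn":0,"grip":-1},{"dx":0.05,"dy":-0.3,"dz":-15.8,"turn":0,"grip":-1},{"dx":0.05,"dy":-0.3,"dz":-15.8,"turn":0,"grip":-1},{"dx":0.05,"dy":-0.3,"dz":-15.8,"turn":0,"grip":-1}]'
python3 -m creep '[{"dx":0,"dy":0,"dz":0,"turn":0,"grip":1},{"dx":0,"dy":0,"dz":0,"turn":0,"grip":1},{"dx":0,"dy":0,"dz":0,"turn":0,"grip":1},{"dx":0,"dy":0,"dz":0,"turn":0,"grip":1},{"dx":0,"dy":0,"dz":0,"turn":0,"grip":1},{"dx":0,"dy":0,"dz":0,"turn":0,"grip":1},{"dx":0,"dy":0,"dz":0,"turn":0,"grip":1},{"dx":0,"dy":0,"dz":0,"turn":0,"grip":1},{"dx":0,"dy":0,"dz":0,"turn":0,"grip":1},{"dx":0,"dy":0,"dz":0,"turn":0,"grip":1}]' 55
```

```text
clock: 4.12
ee_pos: [0.5973, -0.1862, 0.0818]
eef_rot: [[0.892, -0.452, 0.002], [-0.452, -0.892, -0.001], [0.002, -0.0, -1.0]]
ft_force: [-0.2, -0.1, 0.5]
grip_width: 0.088
clock: 5.38
ee_pos: [0.5963, -0.1857, 0.0806]
eef_rot: [[0.892, -0.452, -0.001], [-0.452, -0.892, 0.0], [-0.001, 0.0, -1.0]]
ft_force: [-1.9, 0.4, 0.4]
grip_width: 0.0235
```

The handle is held (23.5 mm). Next I lift and carry it to above the orange strip.

```bash
python3 -m creep '[{"dx":0,"dy":0,"dz":0.5,"turn":0,"grip":1},{"dx":0,"dy":0,"dz":1.5,"turn":0,"grip":1},{"dx":0,"dy":0,"dz":3.5,"turn":0,"grip":1},{"dx":0,"dy":0,"dz":6,"turn":0,"grip":1},{"dx":0,"dy":0,"dz":9,"turn":0,"grip":1},{"dx":0,"dy":0,"dz":12,"turn":0,"grip":1},{"dx":0,"dy":0,"dz":12,"turn":0,"grip":1},{"dx":0,"dy":0,"dz":12,"turn":0,"grip":1},{"dx":0,"dy":0,"dz":12,"turn":0,"grip":1}]'
python3 -m creep '[{"dx":-1,"dy":4,"dz":0,"turn":5,"grip":1},{"dx":-2,"dy":9,"dz":0,"turn":11,"grip":1},{"dx":-3,"dy":14,"dz":0,"turn":18,"grip":1},{"dx":-4,"dy":19,"dz":0,"turn":25,"grip":1},{"dx":-5,"dy":24,"dz":0,"turn":32,"grip":1},{"dx":-6,"dy":28,"dz":0,"turn":38,"grip":1},{"dx":-6.9,"dy":30.5,"dz":0,"turn":40.5,"grip":1},{"dx":-6.9,"dy":30.5,"dz":0,"turn":40.5,"grip":1},{"dx":-6.9,"dy":30.5,"dz":0,"turn":40.5,"grip":1},{"dx":-6.9,"dy":30.5,"dz":0,"turn":40.5,"grip":1}]'
python3 - <<'E'
from bench import *
import cv2,pickle,numpy as np
s=robot.read_state();w=capture("wrist")[...,::-1];cv2.imwrite("pics/w3.png",w);pickle.dump(s,open("w3.pkl","wb"))
sd=capture("side")[...,::-1];cv2.imwrite("pics/s3.png",sd)
print(s["ft_force"],s["ee_pos"],np.degrees(np.arctan2(s["eef_rot"][1,0],s["eef_rot"][0,0])))
o=np.zeros((480,800,3),np.uint8);o[:240,:400]=w[80:320,120:520];b=cv2.resize(sd[100:260,220:380],(400,400),interpolation=cv2.INTER_CUBIC);o[:400,400:]=b
cv2.imwrite("pics/c3.png",o)
E
```

```text
clock: 6.5
ee_pos: [0.5955, -0.1855, 0.1988]
eef_rot: [[0.892, -0.452, -0.003], [-0.452, -0.892, 0.001], [-0.003, 0.0, -1.0]]
ft_force: [0.1, -0.4, -2.5]
grip_width: 0.0233
clock: 7.75
ee_pos: [0.5277, 0.1182, 0.2003]
eef_rot: [[0.972, 0.234, -0.001], [0.234, -0.972, -0.0], [-0.001, 0.0, -1.0]]
ft_force: [0.2, -0.6, -3.2]
grip_width: 0.0235
[ 0.2172185  -0.58277705 -3.18554508] [0.52774747 0.11815816 0.20030069] 13.539327016112898
```

View pics/c3.png

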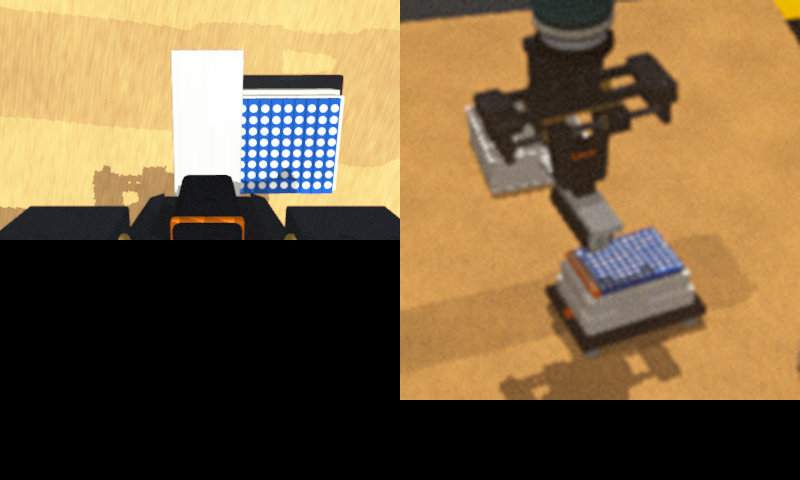

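The roller hangs straight, with crossbar edges at columns 292–363. In the tool frame the strips' y-centre is about 3 mm off and the wheel's about 1.5 mm, so I correct by 1.5 mm and turn 0.2°, then start down.

```bash
python3 -m creep '[{"dx":-0.2,"dy":0.1,"dz":-1.5,"turn":0.2,"grip":1},{"dx":-0.2,"dy":0.1,"dz":-3,"turn":0.2,"grip":1},{"dx":-0.2,"dy":0.1,"dz":-4,"turn":0.2,"grip":1},{"dx":-0.2,"dy":0.1,"dz":-4.6,"turn":0.2,"grip":1},{"dx":-0.2,"dy":0.1,"dz":-5,"turn":0.2,"grip":1},{"dx":-0.2,"dy":0.1,"dz":-5,"turn":0.2,"grip":1},{"dx":-0.2,"dy":0.1,"dz":-5,"turn":0.2,"grip":1},{"dx":-0.2,"dy":0.1,"dz":-5,"turn":0.2,"grip":1}]'
python3 -m creep '[{"dx":0,"dy":0,"dz":-0.1,"turn":0,"grip":1},{"dx":0,"dy":0,"dz":-0.2,"turn":0,"grip":1},{"dx":0,"dy":0,"dz":-0.2,"turn":0,"grip":1}]'
python3 -m creep '[{"dx":0,"dy":0,"dz":-0.1,"turn":0,"grip":1},{"dx":0,"dy":0,"dz":-0.2,"turn":0,"grip":1},{"dx":0,"dy":0,"dz":-0.2,"turn":0,"grip":1}]'
```

```text
clock: 8.85
ee_pos: [0.526, 0.1202, 0.1512]
eef_rot: [[0.971, 0.239, 0.001], [0.239, -0.971, 0.0], [0.001, 0.0, -1.0]]
ft_force: [0.2, 0.2, -3.1]
grip_width: 0.0237
clock: 9.22
ee_pos: [0.5255, 0.1201, 0.1485]
eef_rot: [[0.971, 0.239, -0.0], [0.239, -0.971, -0.0], [-0.0, 0.0, -1.0]]
ft_force: [-0.6, 0.4, -3.1]
grip_width: 0.0236
clock: 9.6
ee_pos: [0.5255, 0.1201, 0.1466]
eef_rot: [[0.971, 0.239, -0.0], [0.239, -0.971, -0.0], [-0.0, -0.0, -1.0]]
ft_force: [0.2, -0.0, -2.8]
grip_width: 0.0238
```

```bash
python3 -m creep '[{"dx":0,"dy":0,"dz":-0.1,"turn":0,"grip":1},{"dx":0,"dy":0,"dz":-0.2,"turn":0,"grip":1},{"dx":0,"dy":0,"dz":-0.2,"turn":0,"grip":1}]'
python3 -m creep '[{"dx":0,"dy":0,"dz":-0.1,"turn":0,"grip":1},{"dx":0,"dy":0,"dz":-0.2,"turn":0,"grip":1},{"dx":0,"dy":0,"dz":-0.2,"turn":0,"grip":1}]'
```

```text
clock: 9.98
ee_pos: [0.5255, 0.1201, 0.1445]
eef_rot: [[0.971, 0.239, -0.0], [0.239, -0.971, -0.0], [-0.0, -0.0, -1.0]]
ft_force: [-1.1, 0.6, -2.5]
grip_width: 0.0239
clock: 10.35
ee_pos: [0.5255, 0.1201, 0.1426]
eef_rot: [[0.971, 0.239, -0.0], [0.239, -0.971, -0.0], [-0.0, -0.0, -1.0]]
ft_force: [0.3, 0.7, -2.6]
grip_width: 0.0234
```

```bash
python3 -m creep '[{"dx":0,"dy":0,"dz":-0.1,"turn":0,"grip":1},{"dx":0,"dy":0,"dz":-0.2,"turn":0,"grip":1},{"dx":0,"dy":0,"dz":-0.2,"turn":0,"grip":1}]'
```

```text
clock: 10.72
ee_pos: [0.5263, 0.1203, 0.1414]
eef_rot: [[0.971, 0.239, 0.002], [0.239, -0.971, 0.0], [0.002, 0.0, -1.0]]
ft_force: [-0.5, 0.3, 1.0]
grip_width: 0.0239
```

```bash
python3 -m creep '[{"dx":0,"dy":0,"dz":-0.1,"turn":0,"grip":1},{"dx":0,"dy":0,"dz":-0.15,"turn":0,"grip":1},{"dx":0,"dy":0,"dz":-0.15,"turn":0,"grip":1}]'
```

```text
clock: 11.1
ee_pos: [0.5259, 0.1202, 0.1398]
eef_rot: [[0.971, 0.239, 0.001], [0.239, -0.971, 0.0], [0.001, 0.0, -1.0]]
ft_force: [-0.5, 0.7, 5.3]
grip_width: 0.0239
```

```bash
python3 -m creep '[{"dx":0,"dy":0,"dz":-0.05,"turn":0,"grip":1},{"dx":0,"dy":0,"dz":-0.1,"turn":0,"grip":1},{"dx":0,"dy":0,"dz":-0.1,"turn":0,"grip":1}]'
```

```text
clock: 11.48
ee_pos: [0.5259, 0.1202, 0.139]
eef_rot: [[0.971, 0.239, 0.001], [0.239, -0.971, 0.0], [0.001, 0.0, -1.0]]
ft_force: [-1.6, 0.5, 6.5]
grip_width: 0.0238
```

```bash
python3 -m creep '[{"dx":0,"dy":0,"dz":-0.03,"turn":0,"grip":1},{"dx":0,"dy":0,"dz":-0.06,"turn":0,"grip":1},{"dx":0,"dy":0,"dz":-0.06,"turn":0,"grip":1}]'
```

```text
clock: 11.85
ee_pos: [0.5259, 0.1202, 0.1385]
eef_rot: [[0.971, 0.239, 0.001], [0.239, -0.971, 0.0], [0.001, 0.0, -1.0]]
ft_force: [-1.5, -0.1, 7.2]
grip_width: 0.0234
```

```bash
python3 -m creep '[{"dx":0,"dy":0,"dz":-0.03,"turn":0,"grip":1},{"dx":0,"dy":0,"dz":-0.05,"turn":0,"grip":1},{"dx":0,"dy":0,"dz":-0.05,"turn":0,"grip":1}]'
```

```text
clock: 12.22
ee_pos: [0.5259, 0.1202, 0.1379]
eef_rot: [[0.971, 0.239, 0.001], [0.239, -0.971, 0.0], [0.001, 0.0, -1.0]]
ft_force: [-1.6, -0.0, 6.7]
grip_width: 0.0236
```

```bash
python3 -m creep '[{"dx":0,"dy":0,"dz":-0.02,"turn":0,"grip":1},{"dx":0,"dy":0,"dz":-0.03,"turn":0,"grip":1},{"dx":0,"dy":0,"dz":-0.03,"turn":0,"grip":1}]'
```

```text
clock: 12.6
ee_pos: [0.5259, 0.1202, 0.1377]
eef_rot: [[0.971, 0.239, 0.001], [0.239, -0.971, 0.0], [0.001, 0.0, -1.0]]
ft_force: [-1.4, -1.0, 7.4]
grip_width: 0.0238
```

```bash
python3 -m creep '[{"dx":0,"dy":0,"dz":-0.02,"turn":0,"grip":1},{"dx":0,"dy":0,"dz":-0.04,"turn":0,"grip":1},{"dx":0,"dy":0,"dz":-0.04,"turn":0,"grip":1}]'
```

```text
clock: 12.98
ee_pos: [0.526, 0.1202, 0.1375]
eef_rot: [[0.971, 0.239, 0.001], [0.239, -0.971, 0.0], [0.001, 0.0, -1.0]]
ft_force: [-2.3, -0.7, 7.7]
grip_width: 0.0234
```

```bash
python3 -m creep '[{"dx":0,"dy":0,"dz":-0.02,"turn":0,"grip":1},{"dx":0,"dy":0,"dz":-0.03,"turn":0,"grip":1},{"dx":0,"dy":0,"dz":-0.03,"turn":0,"grip":1}]'
```

```text
clock: 13.35
ee_pos: [0.5262, 0.1202, 0.1374]
eef_rot: [[0.971, 0.239, 0.001], [0.239, -0.971, 0.0], [0.001, 0.0, -1.0]]
ft_force: [-2.2, -0.2, 9.7]
grip_width: 0.0236
```

Now on the hard stop at ~12.6 N contact. A little more, then start rolling and watch the force.

```bash
python3 -m creep '[{"dx":0,"dy":0,"dz":-0.02,"turn":0,"grip":1},{"dx":0,"dy":0,"dz":-0.04,"turn":0,"grip":1},{"dx":0.1,"dy":0.02,"dz":-0.04,"turn":0,"grip":1},{"dx":0.2,"dy":0.05,"dz":-0.04,"turn":0,"grip":1},{"dx":0.3,"dy":0.07,"dz":-0.04,"turn":0,"grip":1}]'
```

```text
clock: 13.98
ee_pos: [0.5298, 0.1211, 0.1374]
eef_rot: [[0.971, 0.239, 0.003], [0.239, -0.971, 0.001], [0.003, 0.0, -1.0]]
ft_force: [-0.6, -0.1, 8.5]
grip_width: 0.0236
```

```bash
python3 -m creep '[{"dx":0.1,"dy":0.025,"dz":0,"turn":0,"grip":1},{"dx":0.2,"dy":0.05,"dz":0,"turn":0,"grip":1},{"dx":0.3,"dy":0.073,"dz":0,"turn":0,"grip":1}]'
```

```text
clock: 14.35
ee_pos: [0.5317, 0.1216, 0.1374]
eef_rot: [[0.971, 0.239, 0.0], [0.239, -0.971, 0.0], [0.0, -0.0, -1.0]]
ft_force: [-4.2, -0.7, 12.4]
grip_width: 0.0235
```

```bash
python3 -m creep '[{"dx":0.15,"dy":0.037,"dz":0,"turn":0,"grip":1},{"dx":0.3,"dy":0.073,"dz":0,"turn":0,"grip":1},{"dx":0.45,"dy":0.11,"dz":0,"turn":0,"grip":1},{"dx":0.6,"dy":0.147,"dz":0,"turn":0,"grip":1}]'
```

```text
clock: 14.85
ee_pos: [0.5385, 0.1233, 0.1374]
eef_rot: [[0.971, 0.239, 0.002], [0.239, -0.971, 0.001], [0.002, -0.0, -1.0]]
ft_force: [-4.2, -0.9, 11.1]
grip_width: 0.0236
```

```bash
python3 -m creep '[{"dx":0.15,"dy":0.037,"dz":0,"turn":0,"grip":1},{"dx":0.3,"dy":0.073,"dz":0,"turn":0,"grip":1},{"dx":0.45,"dy":0.11,"dz":0,"turn":0,"grip":1},{"dx":0.6,"dy":0.147,"dz":0,"turn":0,"grip":1}]'
```

```text
clock: 15.35
ee_pos: [0.5443, 0.1247, 0.1375]
eef_rot: [[0.971, 0.239, 0.002], [0.239, -0.971, 0.0], [0.002, -0.0, -1.0]]
ft_force: [-2.3, -0.6, 10.1]
grip_width: 0.0238
```

```bash
python3 -m creep '[{"dx":0.15,"dy":0.037,"dz":-0.02,"turn":0,"grip":1},{"dx":0.3,"dy":0.073,"dz":-0.02,"turn":0,"grip":1},{"dx":0.45,"dy":0.11,"dz":-0.02,"turn":0,"grip":1},{"dx":0.6,"dy":0.147,"dz":-0.02,"turn":0,"grip":1},{"dx":0.75,"dy":0.184,"dz":-0.02,"turn":0,"grip":1}]'
```

```text
clock: 15.98
ee_pos: [0.5517, 0.1266, 0.1374]
eef_rot: [[0.971, 0.239, 0.001], [0.239, -0.971, 0.0], [0.001, -0.0, -1.0]]
ft_force: [-2.2, -0.1, 10.8]
grip_width: 0.024
```

```bash
python3 -m creep '[{"dx":0.15,"dy":0.037,"dz":0,"turn":0,"grip":1},{"dx":0.3,"dy":0.073,"dz":0,"turn":0,"grip":1},{"dx":0.45,"dy":0.11,"dz":0,"turn":0,"grip":1},{"dx":0.6,"dy":0.147,"dz":0,"turn":0,"grip":1},{"dx":0.75,"dy":0.184,"dz":0,"turn":0,"grip":1}]'
```

```text
clock: 16.6
ee_pos: [0.5589, 0.1283, 0.1374]
eef_rot: [[0.971, 0.239, 0.001], [0.239, -0.971, 0.0], [0.001, -0.0, -1.0]]
ft_force: [-3.1, -0.6, 12.0]
grip_width: 0.0232
```

```bash
python3 -m creep '[{"dx":0.15,"dy":0.037,"dz":0,"turn":0,"grip":1},{"dx":0.3,"dy":0.073,"dz":0,"turn":0,"grip":1},{"dx":0.45,"dy":0.11,"dz":0,"turn":0,"grip":1},{"dx":0.6,"dy":0.147,"dz":0,"turn":0,"grip":1},{"dx":0.75,"dy":0.184,"dz":0,"turn":0,"grip":1}]'
```

```text
clock: 17.23
ee_pos: [0.5664, 0.1301, 0.1374]
eef_rot: [[0.971, 0.239, 0.001], [0.239, -0.971, 0.0], [0.001, -0.0, -1.0]]
ft_force: [-4.1, 0.3, 12.2]
grip_width: 0.0237
```

```bash
python3 -m creep '[{"dx":0.15,"dy":0.037,"dz":0,"turn":0,"grip":1},{"dx":0.3,"dy":0.073,"dz":0,"turn":0,"grip":1},{"dx":0.45,"dy":0.11,"dz":0,"turn":0,"grip":1},{"dx":0.6,"dy":0.147,"dz":0,"turn":0,"grip":1},{"dx":0.75,"dy":0.184,"dz":0,"turn":0,"grip":1}]'
python3 -m creep '[{"dx":0.15,"dy":0.037,"dz":0,"turn":0,"grip":1},{"dx":0.3,"dy":0.073,"dz":0,"turn":0,"grip":1},{"dx":0.45,"dy":0.11,"dz":0,"turn":0,"grip":1},{"dx":0.6,"dy":0.147,"dz":0,"turn":0,"grip":1},{"dx":0.75,"dy":0.184,"dz":0,"turn":0,"grip":1}]'
```

```text
clock: 17.85
ee_pos: [0.5744, 0.1321, 0.1374]
eef_rot: [[0.971, 0.239, 0.002], [0.239, -0.971, 0.0], [0.002, -0.0, -1.0]]
ft_force: [-4.6, -0.4, 11.3]
grip_width: 0.024
clock: 18.48
ee_pos: [0.5823, 0.1341, 0.1375]
eef_rot: [[0.971, 0.239, 0.003], [0.239, -0.971, 0.001], [0.003, -0.0, -1.0]]
ft_force: [-1.5, -0.4, 8.9]
grip_width: 0.024
```

```bash
python3 -m creep '[{"dx":0.15,"dy":0.037,"dz":0,"turn":0,"grip":1},{"dx":0.3,"dy":0.073,"dz":0,"turn":0,"grip":1},{"dx":0.45,"dy":0.11,"dz":0,"turn":0,"grip":1},{"dx":0.6,"dy":0.147,"dz":0,"turn":0,"grip":1},{"dx":0.75,"dy":0.184,"dz":0,"turn":0,"grip":1}]'
python3 -m creep '[{"dx":0.15,"dy":0.037,"dz":0,"turn":0,"grip":1},{"dx":0.3,"dy":0.073,"dz":0,"turn":0,"grip":1},{"dx":0.45,"dy":0.11,"dz":0,"turn":0,"grip":1},{"dx":0.6,"dy":0.147,"dz":0,"turn":0,"grip":1},{"dx":0.75,"dy":0.184,"dz":0,"turn":0,"grip":1}]'
```

```text
clock: 19.1
ee_pos: [0.5896, 0.1359, 0.1374]
eef_rot: [[0.971, 0.239, 0.002], [0.239, -0.971, 0.001], [0.002, -0.0, -1.0]]
ft_force: [-1.6, 0.5, 9.5]
grip_width: 0.0231
clock: 19.73
ee_pos: [0.5969, 0.1376, 0.1374]
eef_rot: [[0.971, 0.239, 0.002], [0.239, -0.971, 0.0], [0.002, -0.0, -1.0]]
ft_force: [-1.6, -1.2, 9.3]
grip_width: 0.0234
```

```bash
python3 -m creep '[{"dx":0.15,"dy":0.037,"dz":-0.03,"turn":0,"grip":1},{"dx":0.3,"dy":0.073,"dz":-0.03,"turn":0,"grip":1},{"dx":0.45,"dy":0.11,"dz":-0.03,"turn":0,"grip":1},{"dx":0.6,"dy":0.147,"dz":-0.03,"turn":0,"grip":1},{"dx":0.75,"dy":0.184,"dz":-0.03,"turn":0,"grip":1}]'
python3 -m creep '[{"dx":0.15,"dy":0.037,"dz":0,"turn":0,"grip":1},{"dx":0.3,"dy":0.073,"dz":0,"turn":0,"grip":1},{"dx":0.45,"dy":0.11,"dz":0,"turn":0,"grip":1},{"dx":0.6,"dy":0.147,"dz":0,"turn":0,"grip":1},{"dx":0.75,"dy":0.184,"dz":0,"turn":0,"grip":1}]'
```

```text
clock: 20.35
ee_pos: [0.6043, 0.1395, 0.1374]
eef_rot: [[0.971, 0.239, 0.002], [0.239, -0.971, 0.0], [0.002, -0.0, -1.0]]
ft_force: [-1.9, -0.3, 10.6]
grip_width: 0.0235
clock: 20.98
ee_pos: [0.6115, 0.1412, 0.1374]
eef_rot: [[0.971, 0.239, 0.001], [0.239, -0.971, 0.0], [0.001, -0.0, -1.0]]
ft_force: [-3.7, -0.6, 11.0]
grip_width: 0.0234
```

```bash
python3 -m creep '[{"dx":0.15,"dy":0.037,"dz":0,"turn":0,"grip":1},{"dx":0.3,"dy":0.073,"dz":0,"turn":0,"grip":1},{"dx":0.45,"dy":0.11,"dz":0,"turn":0,"grip":1},{"dx":0.6,"dy":0.147,"dz":0,"turn":0,"grip":1},{"dx":0.75,"dy":0.184,"dz":0,"turn":0,"grip":1}]'
python3 -m creep '[{"dx":0.15,"dy":0.037,"dz":0,"turn":0,"grip":1},{"dx":0.3,"dy":0.073,"dz":0,"turn":0,"grip":1},{"dx":0.45,"dy":0.11,"dz":0,"turn":0,"grip":1},{"dx":0.6,"dy":0.147,"dz":0,"turn":0,"grip":1},{"dx":0.6,"dy":0.147,"dz":0,"turn":0,"grip":1}]'
```

```text
clock: 21.6
ee_pos: [0.6203, 0.1434, 0.1374]
eef_rot: [[0.971, 0.239, 0.004], [0.239, -0.971, 0.001], [0.004, -0.0, -1.0]]
ft_force: [-0.1, 0.9, 9.8]
grip_width: 0.0238
clock: 22.22
ee_pos: [0.6264, 0.1449, 0.1374]
eef_rot: [[0.971, 0.239, 0.004], [0.239, -0.971, 0.001], [0.004, -0.0, -1.0]]
ft_force: [0.9, -0.8, 9.1]
grip_width: 0.0235
```

End of row reached at constant height (0.1374). Lift and check the strips from above.

```bash
python3 -m creep '[{"dx":0,"dy":0,"dz":0.3,"turn":0,"grip":1},{"dx":0,"dy":0,"dz":1,"turn":0,"grip":1},{"dx":0,"dy":0,"dz":3,"turn":0,"grip":1},{"dx":0,"dy":0,"dz":5.5,"turn":0,"grip":1},{"dx":0,"dy":0,"dz":6.5,"turn":0,"grip":1},{"dx":0,"dy":0,"dz":6.5,"turn":0,"grip":1},{"dx":0,"dy":0,"dz":6.5,"turn":0,"grip":1}]'
python3 -m creep '[{"dx":-0.5,"dy":-4,"dz":0,"turn":-5,"grip":1},{"dx":-1,"dy":-9,"dz":0,"turn":-11,"grip":1},{"dx":-2,"dy":-14,"dz":0,"turn":-18,"grip":1},{"dx":-2.5,"dy":-19,"dz":0,"turn":-25,"grip":1},{"dx":-3,"dy":-24,"dz":0,"turn":-32,"grip":1},{"dx":-3.1,"dy":-29,"dz":0,"turn":-38,"grip":1},{"dx":-3.1,"dy":-33,"dz":0,"turn":-40.7,"grip":1},{"dx":-3.1,"dy":-33,"dz":0,"turn":-40.7,"grip":1},{"dx":-3.1,"dy":-33,"dz":0,"turn":-40.7,"grip":1},{"dx":-3.1,"dy":-33,"dz":0,"turn":-40.7,"grip":1}]'
python3 - <<'E'
from bench import *
import cv2,numpy as np
s=robot.read_state();print(s["ee_pos"],np.degrees(np.arctan2(s["eef_rot"][1,0],s["eef_rot"][0,0])),s["ft_force"],s["ft_torque"])
sd=capture("side")[...,::-1];w=capture("wrist")[...,::-1];cv2.imwrite("pics/s4.png",sd);cv2.imwrite("pics/w4.png",w)
a=cv2.imread("pics/side0.png")
r=[cv2.resize(i[180:245,270:350],(400,325),interpolation=cv2.INTER_CUBIC) for i in(a,sd)]
o=np.zeros((580,800,3),np.uint8);o[:325]=np.hstack(r);o[325:,:400]=w[80:335,120:520];cv2.imwrite("pics/c4.png",o)
E
```

```text
clock: 23.1
ee_pos: [0.6239, 0.1442, 0.1992]
eef_rot: [[0.971, 0.239, -0.002], [0.239, -0.971, -0.0], [-0.002, -0.0, -1.0]]
ft_force: [-0.5, -0.3, -2.2]
grip_width: 0.0238
clock: 24.35
ee_pos: [0.5934, -0.1844, 0.1996]
eef_rot: [[0.893, -0.451, -0.001], [-0.451, -0.893, 0.001], [-0.001, -0.0, -1.0]]
ft_force: [0.2, 0.1, -3.6]
grip_width: 0.0235
[ 0.5933749  -0.18435723  0.19961097] -26.792091001682966 [ 0.16001195  0.07007471 -3.62014662] [-0.05652477  0.10152627  0.03111787]
```

View pics/c4.png

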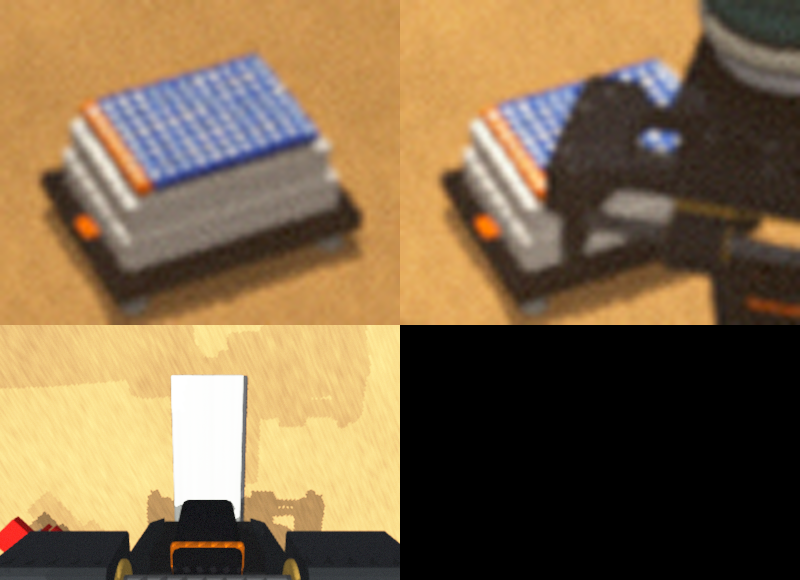

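The orange strip now sits visibly lower against the plate edge (after on the right), and the roller still hangs square over the stand. Align precisely to the pick-up pose, then lower.

```bash
python3 -m creep '[{"dx":0.29,"dy":-0.13,"dz":-2,"turn":0,"grip":1},{"dx":0.29,"dy":-0.13,"dz":-4,"turn":0,"grip":1},{"dx":0.29,"dy":-0.13,"dz":-6,"turn":0,"grip":1},{"dx":0.29,"dy":-0.13,"dz":-6.5,"turn":0,"grip":1},{"dx":0.29,"dy":-0.13,"dz":-6.5,"turn":0,"grip":1},{"dx":0.29,"dy":-0.13,"dz":-6.5,"turn":0,"grip":1},{"dx":0.29,"dy":-0.13,"dz":-6.5,"turn":0,"grip":1}]'
```

```text
clock: 25.32
ee_pos: [0.5972, -0.1872, 0.1363]
eef_rot: [[0.892, -0.452, 0.002], [-0.452, -0.892, -0.001], [0.002, -0.0, -1.0]]
ft_force: [0.1, -0.6, -4.1]
grip_width: 0.0236
```

```bash
python3 -m creep '[{"dx":-0.05,"dy":0.1,"dz":-1,"turn":0,"grip":1},{"dx":-0.05,"dy":0.1,"dz":-2,"turn":0,"grip":1},{"dx":-0.05,"dy":0.1,"dz":-3,"turn":0,"grip":1},{"dx":-0.05,"dy":0.1,"dz":-4,"turn":0,"grip":1},{"dx":-0.05,"dy":0.1,"dz":-4.5,"turn":0,"grip":1},{"dx":-0.05,"dy":0.1,"dz":-4.5,"turn":0,"grip":1},{"dx":-0.05,"dy":0.1,"dz":-4.5,"turn":0,"grip":1},{"dx":-0.05,"dy":0.1,"dz":-4.5,"turn":0,"grip":1}]'
```

```text
clock: 26.32
ee_pos: [0.5965, -0.1861, 0.0908]
eef_rot: [[0.892, -0.452, 0.001], [-0.452, -0.892, -0.0], [0.001, -0.0, -1.0]]
ft_force: [0.5, -0.2, -3.3]
grip_width: 0.0237
```

```bash
python3 -m creep '[{"dx":0,"dy":0.03,"dz":-0.2,"turn":0,"grip":1},{"dx":0,"dy":0.03,"dz":-0.4,"turn":0,"grip":1},{"dx":0,"dy":0.03,"dz":-0.6,"turn":0,"grip":1},{"dx":0,"dy":0.03,"dz":-0.75,"turn":0,"grip":1},{"dx":0,"dy":0.03,"dz":-0.8,"turn":0,"grip":1},{"dx":0,"dy":0.03,"dz":-0.8,"turn":0,"grip":1},{"dx":0,"dy":0.03,"dz":-0.8,"turn":0,"grip":1}]'
```

```text
clock: 27.2
ee_pos: [0.5961, -0.1856, 0.0823]
eef_rot: [[0.892, -0.452, 0.0], [-0.452, -0.892, -0.0], [0.0, -0.0, -1.0]]
ft_force: [-0.6, 0.7, -2.3]
grip_width: 0.0236
```

```bash
python3 -m creep '[{"dx":0,"dy":0,"dz":-0.05,"turn":0,"grip":1},{"dx":0,"dy":0,"dz":-0.1,"turn":0,"grip":1},{"dx":0,"dy":0,"dz":-0.1,"turn":0,"grip":1},{"dx":0,"dy":0,"dz":-0.1,"turn":0,"grip":1}]'
```

```text
clock: 27.7
ee_pos: [0.596, -0.1856, 0.0812]
eef_rot: [[0.892, -0.452, -0.0], [-0.452, -0.892, 0.0], [-0.0, 0.0, -1.0]]
ft_force: [0.6, -0.4, -1.4]
grip_width: 0.0238
```

Starting to bear (−3 → −1.4 N). A bit lower to unload it.

```bash
python3 -m creep '[{"dx":0,"dy":0,"dz":-0.03,"turn":0,"grip":1},{"dx":0,"dy":0,"dz":-0.05,"turn":0,"grip":1},{"dx":0,"dy":0,"dz":-0.05,"turn":0,"grip":1}]'
```

```text
clock: 28.08
ee_pos: [0.596, -0.1856, 0.0807]
eef_rot: [[0.892, -0.452, -0.0], [-0.452, -0.892, 0.0], [-0.0, 0.0, -1.0]]
ft_force: [0.5, -0.4, -2.5]
grip_width: 0.0239
```

```bash
python3 -m creep '[{"dx":0,"dy":0,"dz":-0.03,"turn":0,"grip":1},{"dx":0,"dy":0,"dz":-0.05,"turn":0,"grip":1},{"dx":0,"dy":0,"dz":-0.05,"turn":0,"grip":1}]'
```

```text
clock: 28.45
ee_pos: [0.596, -0.1856, 0.0806]
eef_rot: [[0.892, -0.452, 0.0], [-0.452, -0.892, -0.0], [0.0, -0.0, -1.0]]
ft_force: [-1.7, -0.2, -0.1]
grip_width: 0.0236
```

```bash
python3 -m creep '[{"dx":0,"dy":0,"dz":-0.02,"turn":0,"grip":1},{"dx":0,"dy":0,"dz":-0.04,"turn":0,"grip":1},{"dx":0,"dy":0,"dz":-0.04,"turn":0,"grip":1}]'
```

```text
clock: 28.82
ee_pos: [0.5961, -0.1857, 0.0806]
eef_rot: [[0.892, -0.452, 0.0], [-0.452, -0.892, -0.0], [0.0, 0.0, -1.0]]
ft_force: [-4.0, 1.3, 4.7]
grip_width: 0.0237
```

Seated at the original height (0.0806). I ease off 0.4 mm, open and withdraw straight up.

```bash
python3 -m creep '[{"dx":0,"dy":0,"dz":0.04,"turn":0,"grip":1},{"dx":0,"dy":0,"dz":0.04,"turn":0,"grip":1},{"dx":0,"dy":0,"dz":0.04,"turn":0,"grip":-1},{"dx":0,"dy":0,"dz":0.04,"turn":0,"grip":-1},{"dx":0,"dy":0,"dz":0.04,"turn":0,"grip":-1},{"dx":0,"dy":0,"dz":0.04,"turn":0,"grip":-1},{"dx":0,"dy":0,"dz":0.04,"turn":0,"grip":-1},{"dx":0,"dy":0,"dz":0.04,"turn":0,"grip":-1},{"dx":0,"dy":0,"dz":0.04,"turn":0,"grip":-1},{"dx":0,"dy":0,"dz":0.04,"turn":0,"grip":-1}]'
python3 -m creep '[{"dx":0,"dy":0,"dz":0,"turn":0,"grip":-1},{"dx":0,"dy":0,"dz":0,"turn":0,"grip":-1},{"dx":0,"dy":0,"dz":2,"turn":0,"grip":-1},{"dx":0,"dy":0,"dz":5,"turn":0,"grip":-1},{"dx":0,"dy":0,"dz":9,"turn":0,"grip":-1},{"dx":0,"dy":0,"dz":13,"turn":0,"grip":-1},{"dx":0,"dy":0,"dz":15.8,"turn":0,"grip":-1},{"dx":0,"dy":0,"dz":15.8,"turn":0,"grip":-1},{"dx":0,"dy":0,"dz":15.8,"turn":0,"grip":-1},{"dx":0,"dy":0,"dz":15.8,"turn":0,"grip":-1}]'
python3 -m creep '[{"dx":-8,"dy":-5,"dz":6,"turn":0,"grip":-1},{"dx":-14,"dy":-10,"dz":6,"turn":0,"grip":-1},{"dx":-14,"dy":-15,"dz":6,"turn":0,"grip":-1},{"dx":-14,"dy":-20,"dz":6,"turn":0,"grip":-1},{"dx":-14,"dy":-20,"dz":6,"turn":0,"grip":-1},{"dx":-14,"dy":-20,"dz":6,"turn":0,"grip":-1},{"dx":-14,"dy":-20,"dz":6,"turn":0,"grip":-1}]'
python3 - <<'E'
from bench import *
import cv2,numpy as np
sd=capture("side")[...,::-1];t=capture("top")[...,::-1];cv2.imwrite("pics/s5.png",sd);cv2.imwrite("pics/t5.png",t)
a=cv2.imread("pics/side0.png");b=cv2.imread("pics/top0.png")
f=lambda i,x0,y0,x1,y1,h:cv2.resize(i[y0:y1,x0:x1],(400,h),interpolation=cv2.INTER_CUBIC)
o=np.vstack([np.hstack([f(i,270,180,400,345,350) for i in(a,sd)]),np.hstack([f(i,235,225,415,300,170) for i in(b,t)])]);cv2.imwrite("pics/c5.png",o)
E
```

```text
clock: 30.08
ee_pos: [0.596, -0.1856, 0.0802]
eef_rot: [[0.892, -0.452, 0.0], [-0.452, -0.892, -0.0], [0.0, 0.0, -1.0]]
ft_force: [-0.3, -0.4, 0.5]
grip_width: 0.0884
clock: 31.32
ee_pos: [0.5949, -0.1852, 0.2362]
eef_rot: [[0.892, -0.452, -0.003], [-0.452, -0.892, 0.001], [-0.003, 0.0, -1.0]]
ft_force: [-0.1, 0.1, -0.1]
grip_width: 0.0878
clock: 32.2
ee_pos: [0.4563, -0.3841, 0.2971]
eef_rot: [[0.892, -0.451, -0.001], [-0.451, -0.892, 0.002], [-0.002, -0.001, -1.0]]
ft_force: [0.2, 0.5, -0.5]
grip_width: 0.0883
```

View pics/c5.png

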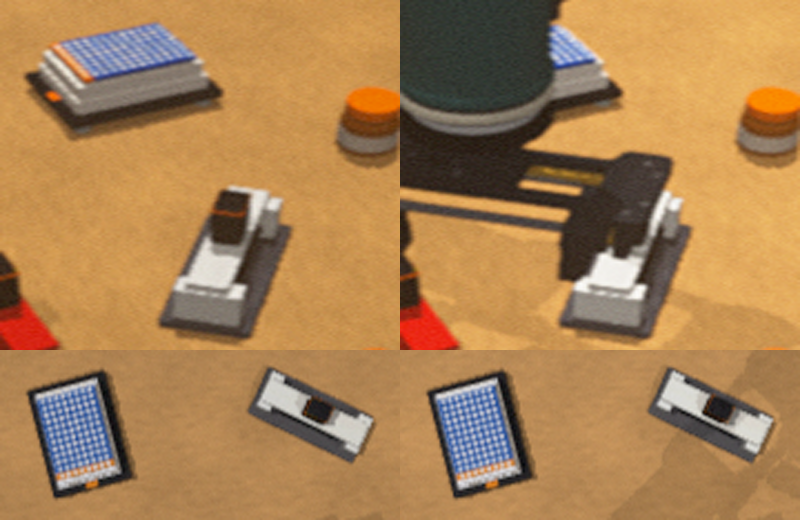

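The roller is back as it was and the bystanders are unmoved. I clear the arm from the side view to compare all the strips before and after.

```bash
python3 -m creep '[{"dx":6,"dy":50,"dz":0,"turn":40,"grip":-1},{"dx":6,"dy":50,"dz":0,"turn":40,"grip":-1},{"dx":6,"dy":50,"dz":0,"turn":40,"grip":-1},{"dx":6,"dy":50,"dz":0,"turn":40,"grip":-1},{"dx":6,"dy":50,"dz":0,"turn":40,"grip":-1},{"dx":6,"dy":50,"dz":0,"turn":40,"grip":-1},{"dx":6,"dy":50,"dz":0,"turn":40,"grip":-1},{"dx":6,"dy":50,"dz":0,"turn":40,"grip":-1},{"dx":6,"dy":50,"dz":0,"turn":40,"grip":-1},{"dx":6,"dy":50,"dz":0,"turn":40,"grip":-1}]' | head -2
python3 -m creep '[{"dx":-26.9,"dy":51,"dz":0,"turn":55,"grip":-1},{"dx":-26.9,"dy":51,"dz":0,"turn":55,"grip":-1},{"dx":-26.9,"dy":51,"dz":0,"turn":55,"grip":-1},{"dx":-26.9,"dy":51,"dz":0,"turn":55,"grip":-1},{"dx":-26.9,"dy":51,"dz":0,"turn":55,"grip":-1},{"dx":-26.9,"dy":51,"dz":0,"turn":55,"grip":-1},{"dx":-26.9,"dy":51,"dz":0,"turn":55,"grip":-1},{"dx":-26.9,"dy":51,"dz":0,"turn":55,"grip":-1},{"dx":-26.9,"dy":51,"dz":0,"turn":55,"grip":-1},{"dx":-26.9,"dy":51,"dz":0,"turn":55,"grip":-1}]' | head -2
python3 - <<'E'
from bench import *
import cv2,numpy as np
sd=capture("side")[...,::-1];cv2.imwrite("pics/s6.png",sd);a=cv2.imread("pics/side0.png")
f=lambda i,x0,y0,x1,y1,h:cv2.resize(i[y0:y1,x0:x1],(400,h),interpolation=cv2.INTER_CUBIC)
o=np.vstack([np.hstack([f(i,275,185,345,240,314) for i in(a,sd)]),np.hstack([f(i,310,260,390,345,286) for i in(a,sd)])]);cv2.imwrite("pics/c6.png",o)
E
```

```text
clock: 33.55
ee_pos: [0.5154, 0.1152, 0.2981]
clock: 34.8
ee_pos: [0.2464, 0.6257, 0.2975]
```

View pics/c6.png

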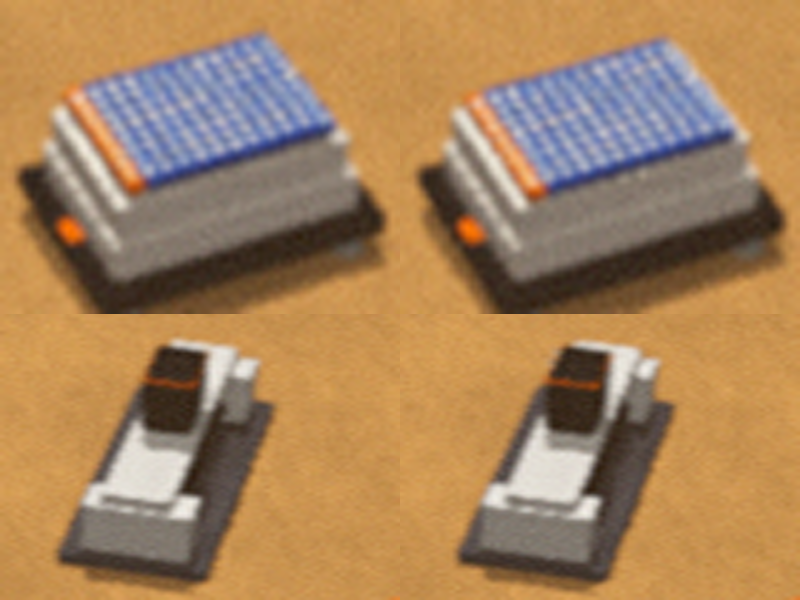

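All twelve strips sit lower and level from the orange end to the far end (about 1 px, 6 px in the crop). The roller looks the same as before.

```bash
python3 -c "
from bench import *
close_job()"
```

```text
the job is handed in; nothing more can be done
```

I took the silver roller (not the red look-alike) from its stand and rolled it once, without lifting, from the orange strip to the far end. I then put it back on its stand, let go, and handed the job in at about 35 s.

- **Rolling force:** The readings, taken at the end of each short move and corrected for the roller's weight, were about 11.5–15.5 N during the pass. They ran slightly under 15 N in the second half, so I pressed a little harder there. The highest value read was about 15 N; forces between readings were not recorded.
- **Strips home:** The tool stayed at the hard-stop height (0.1374–0.1375 m) along the whole row. The before/after side view shows all twelve strips evenly lower. That picture resolves the 4 mm travel as only about 1–2 pixels, so the constant height is the stronger evidence.
- **Roller on the stand:** It seated at the same tool height as at pick-up (0.0806 m) and within about 0.3 mm sideways. It pressed on the stand with up to about 8 N while seating. The before/after pictures show no difference.
- **Other items:** I saw nothing moved in the final pictures, but compared only the plate, the roller and stand, the jar and part of the red one closely. The bottle, sample box and tube rack were not compared before and after.

One check disagreed: the wrist view and the handle measurement differed by about 1–2 mm across the strips, so I shifted 1.5 mm before lowering the wheel. The first move command was also refused because it left out some keys; nothing moved.

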